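# Flip the tray flag for the inked plate

## Task

An inked metal plate lies in one of the two trays on the printmaker's bench. Mark that tray as in use: with the fingertips, gently push its hinged flag up and right over on its pivot until it lies flat on the opposite rests with the ring face up, without pinching it, then leave it. Do not move the plate, the other tray's flag, the mug, the ink jar or the roller.

Things in the scene. Friction and masses are not known exactly. Their poses are not given: they have to be found in the camera images.
- bay_a: fixed unit, tray plus flag stand (sizes in mm), the one holding the metal plate; origin on the work surface, x from flag stand to tray, y left seen along x, z up. Grey open tray 135 (x) x 200 (y) x 16 high, walls and floor 4, centred at x +47.5. Black stand board 100 (x) x 220 (y) x 12 centred at x -70. Rubber rest posts 10 across at x -95 and -45, y +80 and -80, tops at 77.5
- flag_a (a joint): flag hinge of bay_a, rad: 0 (start) = flat towards bay +y, plain face up; pi/2 = upright; pi = flat towards bay -y, ring face up; stops at 0 and pi. Flag 120 g on a rubbing hinge (0.022 N m): left within about 35 degrees of upright it stays put, left well below that (over 50 degrees) it sinks flat by itself in 1 to 2 s. Flag: aluminium plate 5 mm thick, 70 wide along the axle, with a black ring (50 outer, 30 inner diameter) on one face
- pivot_a (a point): middle of the flag's level axle, 80 mm above the surface, at bay x -70, y 0; axes as the bay's, axle along x; does not turn with the flag. Two steel uprights 6 (x) x 22 (y) mm, tops at 92, stand at x -115 and -25 of the bay
- edge_a (a point): middle of the flag's free edge, at half thickness, 90 mm from the axle; turns with the flag
- tail_a (a point): middle of the end of the flag's thumb tail, at half thickness, 50 mm from the axle on the side away from the flag's edge; the tail is 30 mm wide (along the axle) and 5 thick, and turns with the flag, so pressing it down raises the flag; under it 65 mm are free down to the board
- bay_b: the other tray with flag stand, its tray empty; built exactly as bay_a, same axes
- flag_b (a joint): hinge of the flag on bay_b; built and read as flag_a, starts at 0
- pivot_b (a point): as pivot_a, on bay_b
- edge_b (a point): as edge_a, on bay_b
- tail_b (a point): as tail_a, on bay_b
- plate: loose zinc printing plate with black ink patches, 90 x 130 x 4 mm, 0.33 kg, lying in the tray of bay_a; origin at the centre of its underside
- mug: white mug, 80 mm across, 90 high, loose, standing; origin at the centre of its underside; handle at its +y
- ink_jar: small glass jar with a black cap, 56 mm across, 55 high, loose, standing; origin at the centre of its underside
- brayer: loose ink roller: black roller 36 mm across, 80 long, on a steel fork, wooden handle 24 mm across; 155 mm long in all, lying on the table; origin under the fork's root, roller towards its +x, handle towards -x
There are look-alikes about, which are no part of the job. There is more than one size of the plate; the one meant has the size given above.

How it is judged:
By the outcome, as a careful person would: the job done as asked, in the order asked, and still so for the second after the job is handed in, with the robot touching nothing.
It also fails if it takes over 42 s, if anything falls off the work surface, if the arm or the gripper's body presses on something with over 40 N, if the wrist force passes 120 N, or if a joint passes its speed limit or range.

## Robot

A 6-joint arm with a two-finger parallel gripper is mounted at the origin on the work surface. World frame = base frame: x ahead of the robot, y to its left, z up, the work surface at z = 0. Lengths are in m, angles in rad, forces in N, time in s.
With the tool pointing down it reaches from about 0.425 to 0.95 m from the base axis. Payload 3.5 kg.
Tool frame: the origin (TCP) lies on the centre line of the jaws, within the pads' length; the fingertips stand 17 mm ahead of it and the grasp point (between the pads) lies 2 mm behind it; z points along the fingers, y is the line along which they close (so a half turn about z gives the same grasp; the last joint's range is limited). The gripper opens to 85 mm and grips with 20 to 120 N. Pads are 22 mm wide; open, the fingers measure 114 mm over their backs; the gripper's body (76 mm by 85 mm) begins 54 mm behind the grasp point. The pads swing forward as they close: fully open they stand 13 mm farther back than shut.
Start: joints at [-1.406, 0.286, 1.577, -0, 1.279, -0.15], TCP at [0.209, -0.642, 0.248] pointing down, gripper open.
Joint ranges: [-2.77, 2.77], [-0.9, 2.22], [0.21, 2.48], [-1.53, 4.67], [0.24, 2.81], [-2.84, 2.84]. Speed limits (rad/s): [2.79, 2.79, 3.14, 3.14, 3.14, 3.14].

## Interface

Orientations are given as a unit quaternion [x, y, z, w].
In Python, from plant import ctrl gives the robot as it stands. The module is installed in compiled form; this text tells all that it offers.
- The arm moves only by the tool drive_tool, never from a script. Its argument "moves" is a list of rows, each a list of 3 entries, a list of its own where there are three numbers: the turn, a rotation vector about the tool's x, y, z in rad, then the shift along the tool's x, y, z in m, then the finger opening in m, from 0 to 0.0854. A call has 1 to 5 rows; each row shifts and turns the commanded pose from where the row before left it, along the tool's axes as they then stand; what a row does not reach is not made up. A row lasts 1/8 s, in which the tool goes at most 62.5 mm and 10.7 degrees, less where a joint would pass 70% of its speed; a pose out of reach is approached as far as the arm can. A call with a gripper value outside its range is refused whole. The fingers move at their own pace and stop on an object; "grip_force" is the grip in N (left out, the last holds). Time passes only in rows, so rows that do not move let the fingers close. It gives the time, the measured TCP pose, the force, the opening and the grip force at its end, in the units of the state.
- ctrl.get_state(): the state, without advancing time (a new reading comes with each control period).
- ctrl.read_camera(name): name is "scene" or "top" or "wrist"; returns a dict with "image" (480x640x3 uint8, red, green, blue), "fx", "fy", "cx", "cy" (pixels), "dist" ([k1, k2, p1, p2, k3] as OpenCV has them; the pictures are not rectified), "R" (3x3) and "t" (3): a world point X has camera coordinates R X + t. Camera axes: x right, y down, z forward; pixel columns grow to the right and rows downward; lengths in m; the calibration is good to about 2 mm. A picture is of the moment at which its call begins. There is no depth.
- ctrl.sign_off(): hands the job in; it is judged then, once.
The state is a dict: "time": time; "qpos": joint angles; "dq": joint speeds; "joint_efforts": joint torques, N m; "eef_pos": TCP position; "tcp_rot": TCP orientation; "contact_force": force on the tool from outside, world axes, zero at the start; "wrist_torque": the same for the moment, N m; "opening": opening from 0.0 (shut) to 1.0 (fully open); "finger_force": force on a finger pad.
Only numpy, scipy, OpenCV 4.12 (cv2) and the standard library are available. Lean on these libraries where they do the work, as an engineer would, in place of code of your own. Each camera call takes 0.05 s, during which the arm holds its last target. There are 200 camera calls.

## Working session

There is one attempt and no reset: what is moved stays moved. The work goes in short steps, Python scripts to look and compute and a tool call to move; the robot and the scene stay as the last step left them, time stands still between calls to the robot, and variables do not carry over. Pictures are saved under pics/ and viewed, at most 10 in all, crops included, and the job is handed in when it is done.

Besides the shell and the picture viewer there is one more tool, called after "Emit:" as name(argument=value, ...), one argument or row to a line, values as JSON. drive_tool: Moves the arm, as the interface text tells. Its arguments: {"type":"object","properties":{"moves":{"type":"array","items":{"type":"array"}},"grip_force":{"type":"number"}},"required":["moves"]}

```bash
mkdir -p pics; python3 - <<'E'
from plant import ctrl
import cv2,pickle
for n in("scene","top"):
    d=ctrl.read_camera(n); cv2.imwrite(f"pics/{n}0.png",d["image"][:,:,::-1]); pickle.dump(d,open(n+".pkl","wb"))
    print(n,d["fx"],d["cx"],d["cy"],d["dist"],d["R"],d["t"])
s=ctrl.get_state();print(s)
E
```

```text
scene 496.45600041208445 323.09243280857777 240.1857331665865 [-0.0027745  0.         0.         0.         0.       ] [[ 0.46950814  0.88290939  0.00575455]
 [ 0.7553644  -0.3982914  -0.52037351]
 [-0.45715067  0.24866638 -0.85391937]] [-0.24175986 -0.4232866   1.69577968]
top 459.4362394522652 314.84644104471187 242.69867077129072 [0.01742216 0.         0.         0.         0.        ] [[ 2.34213728e-02 -9.99718383e-01  3.82025936e-03]
 [-9.91791818e-01 -2.37157994e-02 -1.25644542e-01]
 [ 1.25699758e-01 -8.46134332e-04 -9.92067969e-01]] [-0.04647648  0.59693622  1.25827741]
{'time': 0.1, 'qpos': array([-1.40600952e+00,  2.87120414e-01,  1.57803479e+00, -2.08823283e-05,
        1.27862012e+00, -1.50021291e-01]), 'dq': array([-8.14147565e-05, -1.44283444e-03, -2.10715309e-03, -3.66455920e-04,
       -7.21290310e-04, -9.28776884e-04]), 'joint_efforts': array([ 6.12626372e-04, -4.07298267e+01, -2.93698740e+01, -1.44493506e-04,
        3.41639236e-03, -1.79709282e-06]), 'eef_pos': array([ 0.20891935, -0.6412615 ,  0.24705431]), 'tcp_rot': array([ 9.87636477e-01,  1.56757766e-01, -1.80520903e-05, -1.09123174e-03]), 'contact_force': array([-0.2240401 ,  0.10157147, -0.17584005]), 'wrist_torque': array([ 0.040566  ,  0.00989633, -0.01709922]), 'finger_force': 0.0, 'opening': 1.0017636584963938}
```

View pics/scene0.png

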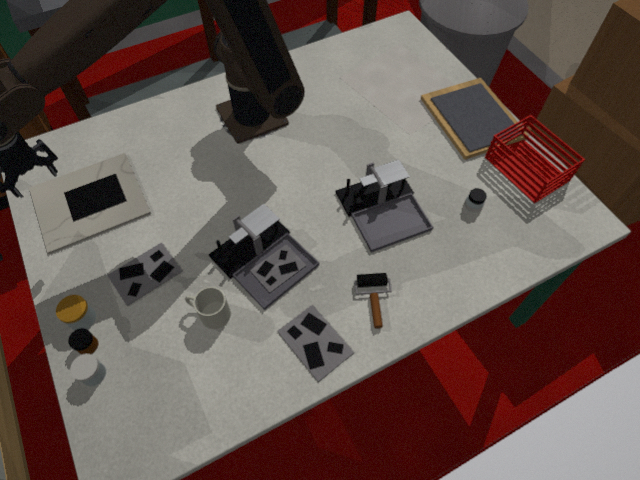

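View pics/top0.png

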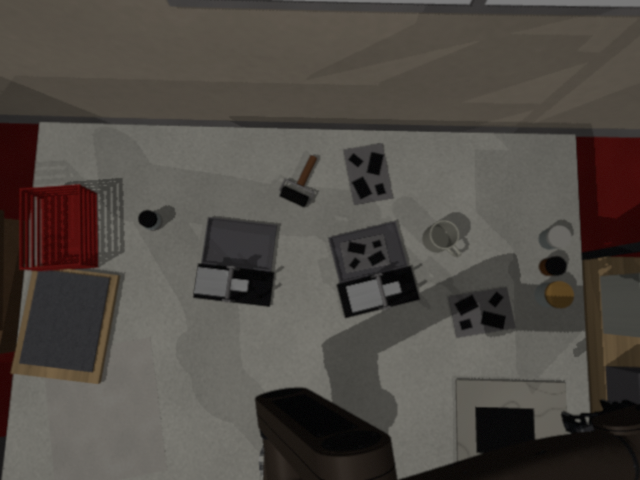

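The top view shows three inked plates: one in the tray at (370,250), one loose at (368,173) and one loose at (481,311). There are two bays, around (375,270) and (238,262). The plate in the right-hand tray is the smaller one and the only one in a tray, so that is bay_a. I'll confirm it in a crop.

```bash
python3 - <<'E'
import cv2,numpy as np
a=cv2.imread("pics/top0.png")[212:322,322:432]; b=cv2.imread("pics/scene0.png")[195:315,200:330]
a=cv2.resize(a,(400,400),interpolation=cv2.INTER_CUBIC);b=cv2.resize(b,(400,400*120//130),interpolation=cv2.INTER_CUBIC)
b=cv2.copyMakeBorder(b,0,400-b.shape[0],0,0,0)
c=np.hstack([a,b]);cv2.imwrite("pics/crop.png",np.clip(c*1.5,0,255).astype('uint8'))
E
```

```text
(no output)
```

View pics/crop.png

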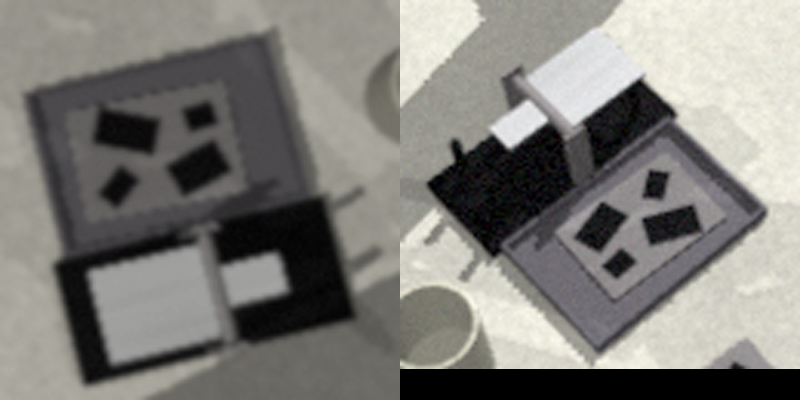

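Confirmed: the small plate is in the tray of the bay whose flag edge is at top px ~(346,286). Fitting the bay pose from its corners in both views.

```bash
cat > h.py <<'E'
import numpy as np,pickle,cv2
from scipy.optimize import least_squares
from scipy.spatial.transform import Rotation as Ro
def proj(d,X):
    K=np.array([[d["fx"],0,d["cx"]],[0,d["fy"],d["cy"]],[0,0,1]])
    return cv2.projectPoints(np.asarray(X,float),cv2.Rodrigues(d["R"])[0],d["t"],K,np.array(d["dist"]))[0][:,0]
def bay(p,B): 
    c,s=np.cos(p[2]),np.sin(p[2]);B=np.asarray(B,float)
    return np.c_[p[0]+c*B[:,0]-s*B[:,1],p[1]+s*B[:,0]+c*B[:,1],B[:,2]]
E
python3 - <<'E'
from h import *
T=[(27,95,115,100,16),(272,32,115,-100,16),(85,383,-120,110,12),(353,317,-120,-110,12),(55,265,-20,110,12),(90,268,-35,90,82.5),(110,366,-105,90,82.5),(283,252,-55,-50,82.5),(290,290,-85,-50,82.5)]
S=[(198,30,-105,90,82.5),(245,73,-35,90,82.5),(90,126,-85,-50,82.5),(115,150,-55,-50,82.5),(28,183,-120,-110,12),(94,255,-20,-110,12),(278,115,-20,110,12),(367,212,115,100,16)]
dt=pickle.load(open("top.pkl","rb"));ds=pickle.load(open("scene.pkl","rb"))
T=np.array(T,float);S=np.array(S,float)
ut=np.c_[322+(T[:,0]+.5)*.275-.5,212+(T[:,1]+.5)*.275-.5];us=np.c_[200+(S[:,0]+.5)*.325-.5,195+(S[:,1]+.5)*.325-.5]
f=lambda p:np.r_[(proj(dt,bay(p,T[:,2:]/1e3))-ut).ravel(),(proj(ds,bay(p,S[:,2:]/1e3))-us).ravel()]
r=least_squares(f,[.5,-.1,.2]);p=r.x;print(p,np.degrees(p[2]));print(r.fun.reshape(-1,2).round(1))
np.save("p.npy",p)
print(bay(p,[[-.07,0,.08],[-.07,.09,.08],[-.07,-.05,.08],[0,0,0]]).round(4))
E
```

```text
[ 0.53416907 -0.19565981  0.25962476] 14.875403135957193
[[-1.1 -1.3]
 [-1.2 -0. ]
 [-0.8  0.8]
 [ 0.9  0.6]
 [-1.  -1.4]
 [-0.8  0.5]
 [ 0.  -0.9]
 [-1.7 -0. ]
 [-0.7  0.4]
 [-0.6 -0.6]
 [ 0.2  0.6]
 [-0.8  1.2]
 [-2.2  0.3]
 [-1.3  0.3]
 [-1.2  0.2]
 [-0.2 -0.2]
 [-0.2 -0.3]]
[[ 0.4665 -0.2136  0.08  ]
 [ 0.4434 -0.1266  0.08  ]
 [ 0.4794 -0.262   0.08  ]
 [ 0.5342 -0.1957  0.    ]]
```

```bash
cat >> h.py <<'E'
p=np.load("p.npy")
def go(way,tilt):
    """bay mm (relative to pivot: x,y; z abs) tip-centre targets -> tool-frame mm deltas, after turn to given tilt"""
    from plant import ctrl
    s=ctrl.get_state();R0=Ro.from_quat(s["tcp_rot"]);pos=s["eef_pos"]
    c,n=np.cos(p[2]),np.sin(p[2]);t=np.radians(tilt)
    Rb=np.array([[c,-n,0],[n,c,0],[0,0,1]])
    Rt=Rb@np.array([[1,0,0],[0,-np.cos(t),np.sin(t)],[0,-np.sin(t),-np.cos(t)]])
    tip=Rb.T@(pos+.017*R0.as_matrix()[:,2]-[p[0],p[1],0]);tip[0]+=.07
    print("t",s["time"],"tip now (mm, pivot)",(tip*1e3).round(1),"F",(Rb.T@s["contact_force"]).round(1))
    rv=(R0.inv()*Ro.from_matrix(Rt)).as_rotvec();print("turn",rv.round(3))
    w=bay(p,np.array(way)/1e3+[-.07,0,0])-.017*Rt[:,2]
    prev=pos
    for a,b in zip(way,w): print(a,"tool d mm",(Rt.T@(b-prev)*1e3).round(1));prev=b
def tailway(T,Rr,tilt,h=14.5):
    o=[]
    for th,r in zip(np.radians(T),Rr):
        t=np.radians(tilt)
        o.append([0,round(-r*np.cos(th)-2.5*np.sin(th)-h*np.cos(t),1),round(80-r*np.sin(th)+2.5*np.cos(th)-h*np.sin(t),1)])
    return o
E
python3 - <<'E'
from h import *
w=[[0,-36,240],[0,-36,130],[0,-36,100]]+tailway([20,35,50,60,70],[24,26,29,31,33],20)
go(w,20)
E
```

```text
t 0.1 tip now (mm, pivot) [-358.7 -347.1  230.1] F [-0.2  0.2 -0.2]
turn [0.347 0.009 0.055]
[0, -36, 240] tool d mm [ 358.7 -290.    96.1]
[0, -36, 130] tool d mm [  0.   37.6 103.4]
[0, -36, 100] tool d mm [ 0.  10.3 28.2]
[0, np.float64(-37.0), np.float64(69.2)] tool d mm [ 0.  11.5 28.6]
[0, np.float64(-36.4), np.float64(62.2)] tool d mm [0.  1.8 6.8]
[0, np.float64(-34.2), np.float64(54.4)] tool d mm [0.  0.6 8.1]
[0, np.float64(-31.3), np.float64(49.4)] tool d mm [ 0.  -1.   5.7]
[0, np.float64(-27.3), np.float64(44.9)] tool d mm [ 0.  -2.2  5.6]
```

Emit:
drive_tool(
  moves=[
    [[0.174,0.004,0.028],[0,0,0],0],
    [[0.173,0.005,0.027],[0,0,0],0],
    [[0,0,0],[0.045,-0.036,0.012],0],
    [[0,0,0],[0.045,-0.036,0.012],0],
    [[0,0,0],[0.045,-0.036,0.012],0],
  ],
)

```text
time: 0.72
eef_pos: [0.3111, -0.4957, 0.2499]
tcp_rot: [0.977, 0.127, -0.023, -0.172]
contact_force: [0.7, 0.6, -0.7]
opening: 0.001
finger_force: 0.0
```

Emit:
drive_tool(
  moves=[
    [[0,0,0],[0.045,-0.036,0.012],0],
    [[0,0,0],[0.045,-0.036,0.012],0],
    [[0,0,0],[0.045,-0.036,0.012],0],
    [[0,0,0],[0.045,-0.036,0.012],0],
    [[0,0,0],[0.045,-0.036,0.012],0],
  ],
)

```text
time: 1.35
eef_pos: [0.4799, -0.2543, 0.2554]
tcp_rot: [0.977, 0.127, -0.023, -0.171]
contact_force: [0.4, -0.1, 0.3]
opening: -0.004
finger_force: 0.0
```

```bash
python3 - <<'E'
from h import *
w=[[0,-36,130],[0,-36,105]]+tailway([20,35,50,60,70],[24,26,29,31,33],20)
go(w,20)
E
```

```text
t 1.35 tip now (mm, pivot) [  2.5 -36.9 239.4] F [ 0.4 -0.2  0.3]
turn [ 0.002  0.001 -0.001]
[0, -36, 130] tool d mm [ -2.5  36.6 103.2]
[0, -36, 105] tool d mm [ 0.   8.6 23.5]
[0, np.float64(-37.0), np.float64(69.2)] tool d mm [ 0.  13.2 33.3]
[0, np.float64(-36.4), np.float64(62.2)] tool d mm [0.  1.8 6.8]
[0, np.float64(-34.2), np.float64(54.4)] tool d mm [0.  0.6 8.1]
[0, np.float64(-31.3), np.float64(49.4)] tool d mm [ 0.  -1.   5.7]
[0, np.float64(-27.3), np.float64(44.9)] tool d mm [ 0.  -2.2  5.6]
```

Down to just above the tail, then check with a picture.

Emit:
drive_tool(
  moves=[
    [[0,0,0],[-0.002,0.018,0.051],0],
    [[0,0,0],[0,0.018,0.052],0],
    [[0,0,0],[0,0.009,0.023],0],
    [[0,0,0],[0,0,0],0],
  ],
)

```text
time: 1.85
eef_pos: [0.4755, -0.2547, 0.1193]
tcp_rot: [0.976, 0.127, -0.025, -0.174]
contact_force: [0.8, -0.6, -0.0]
opening: -0.0
finger_force: 0.0
```

```bash
python3 - <<'E'
from h import *
from plant import ctrl
go([[0,-36,105]],20)
s=ctrl.read_camera("scene")["image"][160:300,180:330];w=ctrl.read_camera("wrist")["image"]
a=cv2.resize(s,(428,400),interpolation=cv2.INTER_CUBIC);b=cv2.resize(w,(372,279));b=cv2.copyMakeBorder(b,0,121,0,0,0)
cv2.imwrite("pics/n1.png",np.clip(np.hstack([a,b])[:,:,::-1]*1.5,0,255).astype('uint8'))
E
```

```text
t 1.85 tip now (mm, pivot) [ -1.9 -36.1 103.3] F [ 0.7 -0.8 -0. ]
turn [-0.004  0.004 -0.002]
[0, -36, 105] tool d mm [ 1.8 -0.8 -1.5]
```

View pics/n1.png

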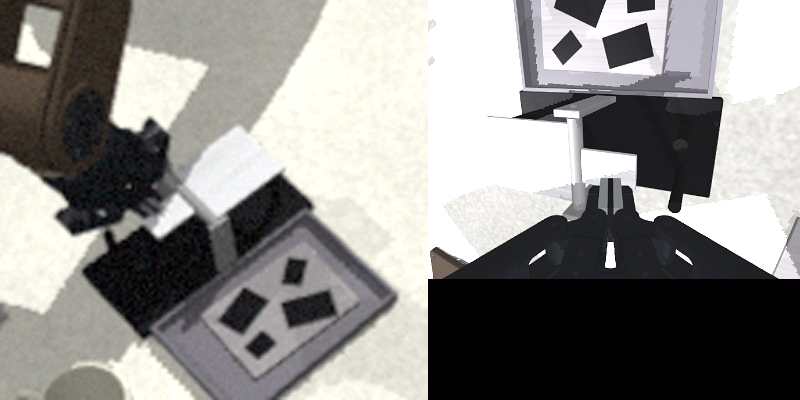

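The wrist view shows the shut fingertips (608,185) over the tail, between the pivot bar (578) and the tail end (637), clear of the posts and uprights. Now pressing gently.

Emit:
drive_tool(
  moves=[
    [[0,0,0],[0.002,0.003,0.008],0],
    [[0,0,0],[0,0.003,0.008],0],
    [[0,0,0],[0,0.003,0.008],0],
    [[0,0,0],[0,0.003,0.008],0],
    [[0,0,0],[0,0.001,0.004],0],
  ],
)

```text
time: 2.58
eef_pos: [0.4788, -0.2553, 0.0831]
tcp_rot: [0.977, 0.127, -0.023, -0.172]
contact_force: [0.4, 1.4, 3.3]
opening: -0.003
finger_force: 0.9
```

Emit:
drive_tool(
  moves=[
    [[0,0,0],[0,0.001,0.004],0],
    [[0,0,0],[0,0.0,0.005],0],
    [[0,0,0],[0,0.0,0.004],0],
    [[0,0,0],[0,-0.001,0.003],0],
    [[0,0,0],[0,-0.001,0.003],0],
  ],
)

```text
time: 3.2
eef_pos: [0.4771, -0.2485, 0.0661]
tcp_rot: [0.977, 0.127, -0.023, -0.171]
contact_force: [0.1, -0.5, 1.7]
opening: -0.005
finger_force: 0.6
```

```bash
python3 - <<'E'
from h import *
from plant import ctrl
go(tailway([60,70],[31,33],20),20)
s=ctrl.read_camera("scene")["image"][160:300,180:330];w=ctrl.read_camera("wrist")["image"]
a=cv2.resize(s,(428,400),interpolation=cv2.INTER_CUBIC);b=cv2.resize(w,(372,279));b=cv2.copyMakeBorder(b,0,121,0,0,0)
cv2.imwrite("pics/n2.png",np.clip(np.hstack([a,b])[:,:,::-1]*1.3,0,255).astype('uint8'))
E
```

```text
t 3.2 tip now (mm, pivot) [  1.2 -30.6  50.1] F [-0.1 -0.5  1.7]
turn [ 0.002  0.    -0.001]
[0, np.float64(-31.3), np.float64(49.4)] tool d mm [-1.2  0.9  0.4]
[0, np.float64(-27.3), np.float64(44.9)] tool d mm [ 0.  -2.2  5.6]
```

View pics/n2.png

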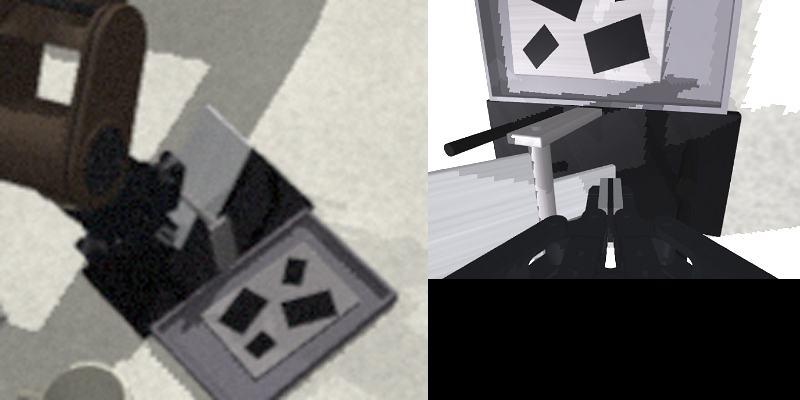

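The flag is partly up: in the crop its edge runs from (208,106) to (253,150), and the fingertips are on the tail. Estimating the angle.

```bash
python3 - <<'E'
from h import *
ds=pickle.load(open("scene.pkl","rb"))
k=150/428
for th in range(30,71,5):
    t=np.radians(th);e=bay(p,[[x,.09*np.cos(t),.08+.09*np.sin(t)] for x in(-.105,-.035)])
    print(th,((proj(ds,e)-[180,160])/k).round(0).tolist())
for h in (8,11): go(tailway([60,70],[36,38],20,h),20)
E
```

```text
30 [[224.0, 106.0], [271.0, 150.0]]
35 [[220.0, 105.0], [267.0, 149.0]]
40 [[215.0, 103.0], [262.0, 148.0]]
45 [[210.0, 103.0], [258.0, 148.0]]
50 [[205.0, 103.0], [252.0, 148.0]]
55 [[199.0, 103.0], [247.0, 149.0]]
60 [[193.0, 105.0], [241.0, 150.0]]
65 [[187.0, 106.0], [234.0, 152.0]]
70 [[180.0, 109.0], [228.0, 155.0]]
t 3.3 tip now (mm, pivot) [  1.2 -30.3  49.8] F [-0.   0.3  0.6]
turn [ 0.002  0.001 -0.001]
[0, np.float64(-27.7), np.float64(47.3)] tool d mm [-1.2 -1.6  3.3]
[0, np.float64(-22.9), np.float64(42.4)] tool d mm [ 0.  -2.8  6.2]
t 3.3 tip now (mm, pivot) [  1.2 -30.3  49.8] F [-0.   0.3  0.6]
turn [ 0.002  0.001 -0.001]
[0, np.float64(-30.5), np.float64(46.3)] tool d mm [-1.2  1.4  3.3]
[0, np.float64(-25.7), np.float64(41.4)] tool d mm [ 0.  -2.8  6.2]
```

Emit:
drive_tool(
  moves=[
    [[0,0,0],[0,-0.001,0.002],0],
    [[0,0,0],[0,-0.001,0.002],0],
    [[0,0,0],[0,-0.002,0.003],0],
    [[0,0,0],[0,-0.002,0.002],0],
    [[0,0,0],[0,-0.001,0.001],0],
  ],
)

```text
time: 3.92
eef_pos: [0.4744, -0.2387, 0.0589]
tcp_rot: [0.977, 0.127, -0.023, -0.171]
contact_force: [0.1, -1.4, 0.5]
opening: -0.003
finger_force: 0.5
```

```bash
python3 - <<'E'
from h import *
from plant import ctrl
go(tailway([70],[38],20,9),20)
s=ctrl.read_camera("scene")["image"][160:300,180:330];w=ctrl.read_camera("wrist")["image"]
a=cv2.resize(s,(428,400),interpolation=cv2.INTER_CUBIC);b=cv2.resize(w,(372,279));b=cv2.copyMakeBorder(b,0,121,0,0,0)
cv2.imwrite("pics/n3.png",np.clip(np.hstack([a,b])[:,:,::-1]*1.3,0,255).astype('uint8'))
E
```

```text
t 3.925 tip now (mm, pivot) [  1.2 -20.4  43. ] F [-0.3 -1.4  0.5]
turn [ 0.002  0.    -0.   ]
[0, np.float64(-23.8), np.float64(42.1)] tool d mm [-1.2  3.5 -0.3]
```

View pics/n3.png

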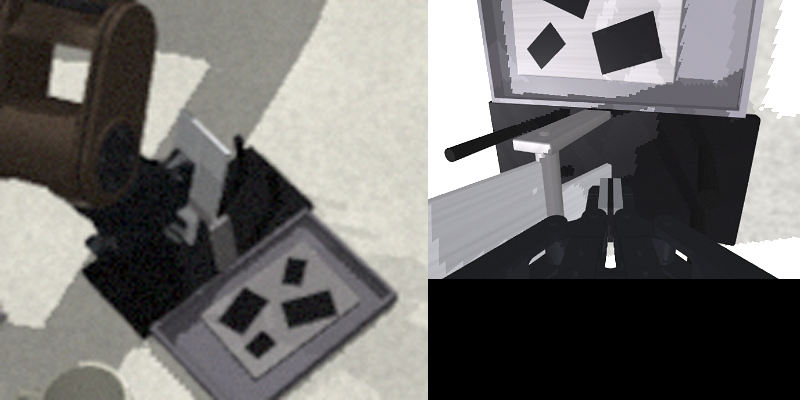

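The flag edge in the crop now runs (183,110)–(229,157), about 69° and inside the stay-put range. Next I back off and go over to the other side.

Emit:
drive_tool(
  moves=[
    [[0,0,0],[0,0.008,-0.006],0],
    [[0,0,0],[0,0.002,-0.05],0],
    [[0,0,0],[0,0,-0.06],0],
    [[0,0,0],[0,0,-0.06],0],
    [[0,0,0],[0,0,-0.06],0],
  ],
)

```text
time: 4.65
eef_pos: [0.4975, -0.3264, 0.2798]
tcp_rot: [0.977, 0.127, -0.023, -0.171]
contact_force: [1.2, 0.2, -0.1]
opening: -0.002
finger_force: 0.0
```

Emit:
drive_tool(
  moves=[
    [[-0.175,0,0],[0,0,0],0],
    [[-0.174,0,0],[0,0,0],0],
    [[0,0,0],[0,-0.05,0],0],
    [[0,0,0],[0,-0.05,0],0],
    [[0,0,0],[0,-0.05,0],0],
  ],
)

```text
time: 5.28
eef_pos: [0.4586, -0.1795, 0.2777]
tcp_rot: [0.992, 0.129, -0.0, 0.001]
contact_force: [0.0, 0.5, -0.2]
opening: -0.0
finger_force: 0.0
```

```bash
python3 - <<'E'
from h import *
go([[0,70,250],[0,70,140],[0,36,140],[0,12,140],[0,-8,140],[0,-21,137],[0,-39,116],[0,-47,100]],0)
E
```

```text
t 5.275 tip now (mm, pivot) [  1.1  35.  260.7] F [ 0.2  0.5 -0.2]
turn [ 0.002  0.001 -0.001]
[0, 70, 250] tool d mm [ -1.1 -35.   10.7]
[0, 70, 140] tool d mm [  0.   0. 110.]
[0, 36, 140] tool d mm [ 0. 34.  0.]
[0, 12, 140] tool d mm [-0. 24.  0.]
[0, -8, 140] tool d mm [-0. 20.  0.]
[0, -21, 137] tool d mm [-0. 13.  3.]
[0, -39, 116] tool d mm [-0. 18. 21.]
[0, -47, 100] tool d mm [ 0.  8. 16.]
```

Emit:
drive_tool(
  moves=[
    [[0,0,0],[-0.001,-0.04,0.011],0],
    [[0,0,0],[0,0,0.055],0],
    [[0,0,0],[0,0,0.055],0],
    [[0,0,0],[0,0.02,0],0],
    [[0,0,0],[0,0.01,0],0],
  ],
)

```text
time: 5.9
eef_pos: [0.4573, -0.1739, 0.1588]
tcp_rot: [0.992, 0.129, 0.001, 0.002]
contact_force: [-0.3, 0.3, 0.0]
opening: -0.002
finger_force: 0.2
```

Emit:
drive_tool(
  moves=[
    [[0,0,0],[0,0.008,0],0],
    [[0,0,0],[0,0.008,0],0],
    [[0,0,0],[0,0.008,0],0],
    [[0,0,0],[0,0.008,0],0],
    [[0,0,0],[0,0.008,0],0],
  ],
)

```text
time: 6.52
eef_pos: [0.4659, -0.2104, 0.1564]
tcp_rot: [0.992, 0.129, -0.0, 0.001]
contact_force: [-0.2, -0.0, 0.1]
opening: 0.002
finger_force: 0.1
```

```bash
python3 - <<'E'
from h import *
from plant import ctrl
go([[0,-8,140],[0,-21,137],[0,-39,116],[0,-47,100]],0)
s=ctrl.read_camera("scene")["image"][160:300,180:330];w=ctrl.read_camera("wrist")["image"]
a=cv2.resize(s,(428,400),interpolation=cv2.INTER_CUBIC);b=cv2.resize(w,(372,279));b=cv2.copyMakeBorder(b,0,121,0,0,0)
cv2.imwrite("pics/n4.png",np.clip(np.hstack([a,b])[:,:,::-1]*1.3,0,255).astype('uint8'))
E
```

```text
t 6.525 tip now (mm, pivot) [  0.3   3.2 139.4] F [-0.2  0.   0.1]
turn [ 0.002  0.001 -0.   ]
[0, -8, 140] tool d mm [-0.3 11.3 -0.6]
[0, -21, 137] tool d mm [-0. 13.  3.]
[0, -39, 116] tool d mm [-0. 18. 21.]
[0, -47, 100] tool d mm [ 0.  8. 16.]
```

View pics/n4.png

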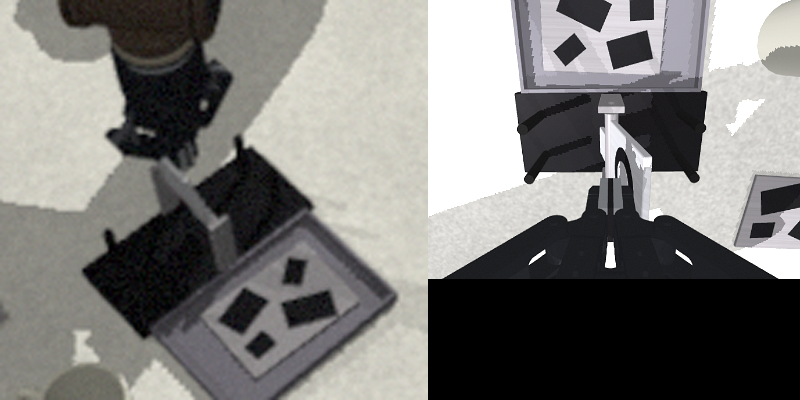

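The flag is just past upright: its ring face shows at wrist px (625,165), with the finger on the +y side. I'll follow it over and down.

Emit:
drive_tool(
  moves=[
    [[0,0,0],[0,0.006,0],0],
    [[0,0,0],[0,0.006,0],0],
    [[0,0,0],[0,0.006,0.001],0],
    [[0,0,0],[0,0.006,0.002],0],
    [[0,0,0],[0,0.005,0.005],0],
  ],
)

```text
time: 7.25
eef_pos: [0.4736, -0.2387, 0.1486]
tcp_rot: [0.992, 0.129, 0.0, 0.001]
contact_force: [0.1, -0.5, 0.6]
opening: 0.001
finger_force: 0.0
```

Emit:
drive_tool(
  moves=[
    [[0,0,0],[0,0.005,0.005],0],
    [[0,0,0],[0,0.004,0.005],0],
    [[0,0,0],[0,0.004,0.005],0],
    [[0,0,0],[0,0.003,0.005],0],
    [[0,0,0],[0,0.003,0.005],0],
  ],
)

```text
time: 7.88
eef_pos: [0.4782, -0.2566, 0.1232]
tcp_rot: [0.992, 0.129, -0.0, 0.001]
contact_force: [-0.0, -0.3, 0.1]
opening: -0.001
finger_force: 0.0
```

Emit:
drive_tool(
  moves=[
    [[0,0,0],[0,0.002,0.004],0],
    [[0,0,0],[0,0.001,0.003],0],
    [[0,0,0],[0,0,0],0],
    [[0,0,0],[0,0,0],0],
    [[0,0,0],[0,0,0],0],
  ],
)

```text
time: 8.5
eef_pos: [0.4791, -0.2594, 0.1168]
tcp_rot: [0.992, 0.129, 0.0, 0.001]
contact_force: [0.3, -0.4, -0.5]
opening: 0.0
finger_force: 0.0
```

```bash
python3 - <<'E'
from h import *
go([[0,-47,100]],0)
E
```

```text
t 8.5 tip now (mm, pivot) [  0.4 -47.5  99.8] F [ 0.2 -0.5 -0.5]
turn [ 0.002  0.    -0.   ]
[0, -47, 100] tool d mm [-0.4 -0.5 -0.2]
```

Tip at z = 100, so the flag is nearly flat and free to sink. Retreating straight up, waiting, then checking.

Emit:
drive_tool(
  moves=[
    [[0,0,0],[0,0,-0.03],0],
    [[0,0,0],[0,0,-0.06],0],
    [[0,0,0],[0,0,-0.06],0],
    [[0,0,0],[0,-0.06,0],0],
    [[0,0,0],[0,-0.06,0],0],
  ],
)

```text
time: 9.12
eef_pos: [0.4481, -0.1424, 0.2678]
tcp_rot: [0.992, 0.128, 0.001, 0.002]
contact_force: [0.9, 1.2, 0.4]
opening: -0.003
finger_force: 0.0
```

Emit:
drive_tool(
  moves=[
    [[0,0,0],[0,-0.06,0],0],
    [[0,0,0],[0,-0.06,0],0],
    [[0,0,0],[0,0,0],0],
    [[0,0,0],[0,0,0],0],
    [[0,0,0],[0,0,0],0],
  ],
)

```text
time: 9.75
eef_pos: [0.4178, -0.0282, 0.2662]
tcp_rot: [0.992, 0.128, -0.0, 0.001]
contact_force: [0.5, -0.2, 1.2]
opening: -0.001
finger_force: 0.0
```

Emit:
drive_tool(
  moves=[
    [[0,0,0],[0,0,0],0],
    [[0,0,0],[0,0,0],0],
    [[0,0,0],[0,0,0],0],
    [[0,0,0],[0,0,0],0],
    [[0,0,0],[0,0,0],0],
  ],
)

```text
time: 10.38
eef_pos: [0.4174, -0.0271, 0.2661]
tcp_rot: [0.992, 0.129, -0.0, 0.001]
contact_force: [-0.3, -0.6, -0.3]
opening: -0.0
finger_force: 0.0
```

```bash
python3 - <<'E'
from h import *
from plant import ctrl
go([[0,70,250]],0)
d=ctrl.read_camera("scene");s=d["image"][160:300,180:330];w=ctrl.read_camera("top")["image"][120:330,120:500]
a=cv2.resize(s,(428,400),interpolation=cv2.INTER_CUBIC);b=cv2.resize(w,(372,206));b=cv2.copyMakeBorder(b,0,194,0,0,0)
print(((proj(d,bay(p,[[x,-.09,.0825] for x in(-.105,-.035)]))-[180,160])*428/150).round())
cv2.imwrite("pics/n5.png",np.clip(np.hstack([a,b])[:,:,::-1]*1.3,0,255).astype('uint8'))
E
```

```text
t 10.375 tip now (mm, pivot) [  0.4 192.8 249.1] F [-0.5 -0.5 -0.3]
turn [ 0.002  0.001 -0.   ]
[0, 70, 250] tool d mm [ -0.4 122.9  -0.9]
[[ 91. 230.]
 [135. 278.]]
```

View pics/n5.png

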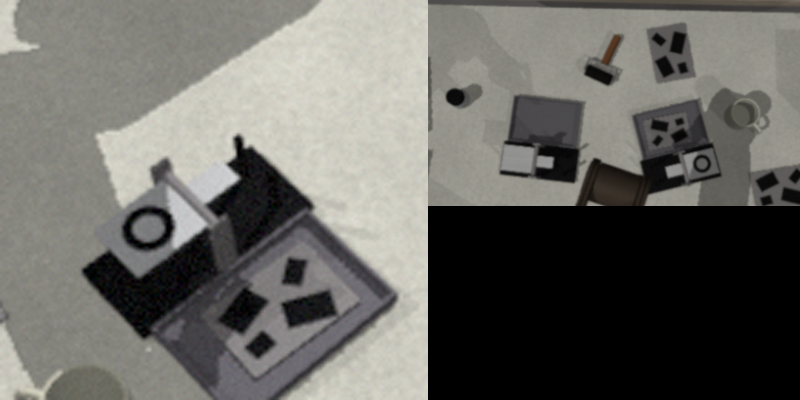

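The flag lies flat with the ring face up: its edge is at (94,230)–(137,278) against a predicted (91,230)–(135,278). The plate, bay_b's flag, mug, jar and roller have not moved.

```bash
python3 -c "
from plant import ctrl
print(ctrl.sign_off())"
```

```text
the job is handed in; nothing more can be done
None
```

The flag on the tray holding the inked plate (bay_a) is turned right over and lies flat, ring face up; in the last pictures nothing else had moved, and I handed the job in with the arm clear after about 10 s of the 42 s allowed.

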